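Unstack the tank fittings onto their gaskets

TASK

Two small stacks of cleaned steel tank fittings stand on the cellar bench. Take them apart and set each of the four fittings, flange down, centred on the white gasket of its own shape and size (square and oval ones lined up with their gaskets), setting them down rather than dropping them. Leave the tasting glass and the terracotta bowl where they stand.

Things in the scene. Friction and masses are not known exactly. Their poses are not given: they have to be found in the camera images.
- round_cover: Large plain round cover of dull dark steel with six bolt heads, a flat-topped disc 60 mm across and 22 mm high, 0.25 to 0.45 kg; it stands on the bench at the bottom of one stack. Origin: centre of its underside, z up.
- square_cover: Square cover of dull dark steel with a bolt head in each corner, flat-topped, 58 x 58 mm and 22 mm high, 0.27 to 0.5 kg; it stands on the bench at the bottom of the other stack. Origin: centre of its underside, x and y square to its sides, z up.
- small_cap: Small round bright steel cap: a flange 38 mm across and 7 mm thick, and on it an upright round stub 24 mm across to grip by; 34 mm high in all, about 0.12 kg. It starts standing on top of either cover. Origin: centre of the flange's underside, z up along the stub.
- oval_flange: Oval bright steel flange 56 mm long (along its x) and 32 mm wide, 7 mm thick, with round ends, and on it an upright round hose stub 22 mm across to grip by; 34 mm high in all, about 0.13 kg. It starts standing on top of the other cover. Origin: centre of the flange's underside, z up along the stub.
- round_gasket: Place of the large round cover: white flat ring fixed on the bench, 66 mm outside, 44 mm inside, 3 mm thick. Origin: its centre, on its underside.
- square_gasket: Place of the square cover: white flat square frame fixed on the bench, 64 mm outside, 42 mm inside, 3 mm thick. Origin: its centre, on its underside; x and y square to its sides.
- small_gasket: Place of the small cap: white flat ring fixed on the bench, 44 mm outside, 24 mm inside, 3 mm thick. Origin: its centre, on its underside.
- oval_gasket: Place of the oval flange: white flat oval frame fixed on the bench, 62 mm long (along its x), 38 mm wide, band 9 mm wide, 3 mm thick. Origin: its centre, on its underside.
- glass: Bystander: small open tasting glass 50 mm across and 55 mm high, loose, standing among the work. Origin: centre of its underside.
- bowl: Bystander: small terracotta bowl 64 mm across and 28 mm high, loose, standing among the work. Origin: centre of its underside.

How it is judged:
At the end, for the whole second after the job is handed in: Each fitting rests released and at rest on its own gasket, flange down and level (0.1 rad), centred within 10 mm; the square and the oval one are turned within 15 degrees of their gasket's sides (any of the square's four ways, either of the oval's two) (horizontal distance between round_cover and round_gasket below 0.01 m and z of round_cover in the frame of round_gasket between 0.0015 and 0.007 m and angle between each of round_cover, square_cover, small_cap, oval_flange's own z axis and vertical below 0.1 rad and linear speed of each of round_cover, square_cover, small_cap, oval_flange below 0.02 m/s and angular speed of each of round_cover, square_cover, small_cap, oval_flange below 0.2 rad/s and horizontal distance between square_cover and square_gasket below 0.01 m and z of square_cover in the frame of square_gasket between 0.0015 and 0.007 m and horizontal distance between small_cap and small_gasket below 0.01 m and z of small_cap in the frame of small_gasket between 0.0015 and 0.007 m and horizontal distance between oval_flange and oval_gasket below 0.01 m and z of oval_flange in the frame of oval_gasket between 0.0015 and 0.007 m and (angle between the x axis of square_cover and the x axis of square_gasket, either way round below 0.26 rad or angle between the x axis of square_cover and the x axis of square_gasket, either way round above 1.31 rad) and angle between the x axis of oval_flange and the x axis of oval_gasket, either way round below 0.26 rad); the robot touches nothing.
It fails at once if the glass is shifted more than 25 mm or knocked over (distance of glass from where it was at the start of the episode above 0.025 m or angle between glass's own z axis and vertical above 0.5 rad).
It fails at once if the bowl is shifted more than 25 mm or knocked over (distance of bowl from where it was at the start of the episode above 0.025 m or angle between bowl's own z axis and vertical above 0.5 rad).
It fails at once if a fitting is dropped (falls freely faster than 0.7 m/s, some 25 mm) ((linear speed of round_cover above 0.7 m/s and contact force between round_cover and the fingers below 0.05 N) or (linear speed of square_cover above 0.7 m/s and contact force between square_cover and the fingers below 0.05 N) or (linear speed of small_cap above 0.7 m/s and contact force between small_cap and the fingers below 0.05 N) or (linear speed of oval_flange above 0.7 m/s and contact force between oval_flange and the fingers below 0.05 N)).
It also fails if it takes over 118 s, if anything falls off the work surface, if the arm or the gripper's body presses on something with over 40 N, if the wrist force passes 120 N, or if a joint passes its speed limit or range.

ROBOT

A 7-joint arm with a two-finger parallel gripper is mounted at the origin on the work surface. World frame = base frame: x ahead of the robot, y to its left, z up, the work surface at z = 0. Lengths are in m, angles in rad, forces in N, time in s.
With the tool pointing down it reaches from about 0.35 to 0.9 m from the base axis. Payload 8.1 kg.
Tool frame: the origin (TCP) lies where the fingers leave the gripper's body, on its centre line; the fingertips stand 73 mm ahead of it and the grasp point (between the pads) lies 54 mm ahead of it (ctrl.hold_point_z is the z of the grasp point in the tool frame, in m); z points along the fingers, y is the line along which they close (so a half turn about z gives the same grasp; the last joint's range is limited). The gripper opens to 85 mm and grips with 20 to 120 N. Pads are 22 mm wide; open, the fingers measure 114 mm over their backs; the gripper's body (76 mm by 85 mm) begins 54 mm behind the grasp point. The pads swing forward as they close: fully open they stand 13 mm farther back than shut.
Start: joints at [1.052, 0.434, 0.025, 1.573, -0.012, 1.134, -0.075], TCP at [0.252, -0.572, 0.304] pointing down, gripper open.
Joint ranges: [-2.62, 2.62], [-0.44, 2.09], [-1.27, 1.32], [0.08, 2.57], [-1.32, 4.46], [0.12, 2], [-2.74, 2.74]. Speed limits (rad/s): [2.22, 2.22, 3.01, 3.01, 3.14, 3.14, 3.14].

INTERFACE

Orientations are given as [roll, pitch, yaw] about the fixed x, y, z axes, in that order (R = Rz(yaw) Ry(pitch) Rx(roll)).
In Python, from workcell import ctrl gives the robot as it stands.
- The arm moves only by the tool apply_moves, never from a script. Its argument "commands" is a list of rows, each a list of 6 numbers: the shift along the tool's x, y, z in units of 15 cm (1.0 is 15 cm), then the turn, a rotation vector about the tool's x, y, z in units of 360 degrees (1.0 is 360 degrees). In form: [[tx, ty, tz, wx, wy, wz], ...]. A call has exactly 5 rows; each row is the pose to reach, as a shift and turn from the pose commanded when the call began, along the tool's axes at that moment, turning the shorter way round; what a row does not reach only later rows make up. A row lasts 1/10 s, in which the tool goes at most 50 mm and 8.59 degrees, less where a joint would pass 70% of its speed; a pose out of reach is approached as far as the arm can. A call with a number of a shift or a turn outside -1 to 1 is refused whole. A call with a gripper value outside its range is refused whole. "claw" is the opening, from 0 (shut) to 1 (fully open), set as the call begins (left out, the last holds). The fingers move at their own pace and stop on an object; the grip force is fixed at half the most. Time passes only in rows, so rows that repeat a pose let the fingers close, or fill a call up. It gives the time, the measured TCP pose, the force, the opening and the grip force at its end, in the units of the state.
- ctrl.observe(): the state, without advancing time (a new reading comes with each control period).
- ctrl.snapshot(name): name is "side" or "top"; returns a dict with "color" (420x560x3 uint8, red, green, blue), "fx", "fy", "cx", "cy" (pixels), "position" and "rotation" of the camera in the world. Camera axes: x right, y up, looking along -z (the intrinsics and any distortion apply to the point x, -y, -z); pixel columns grow to the right and rows downward; lengths in m; the calibration is good to about 2 mm. A picture is of the moment at which its call begins. There is no depth.
- ctrl.sign_off(): hands the job in; it is judged then, once.
Trained networks look in a picture, given as the dict that the camera call returned (one of the last four; its "shot" number tells which), for a name from the list of things; names that differ only in an ending like _2 or _b are one class to them, and where a whole thing is asked for, a point or a joint stands for the part that bears it (a point fixed in the world has none). Each returns a list of dicts, best first, with "confidence" (0 to 1); they miss things now and then, are a little off and sometimes report something else, mostly with a low value. They report only what shows in the picture. A call takes as long as a camera call.
- ctrl.find_in(picture, name): "extent" ([left, top, right, bottom] in pixels, round what is visible of it).
The state is a dict: "time": time; "joint_positions": joint angles; "qvel": joint speeds; "joint_efforts": joint torques, N m; "ee_pos": TCP position; "tool_rot": TCP orientation; "contact_force": force on the tool from outside, world axes, zero at the start; "ft_torque": the same for the moment, N m; "finger_gap": finger opening in m; "grip_force": force on a finger pad.
Only numpy, scipy, OpenCV 4.12 (cv2) and the standard library are available. Lean on these libraries where they do the work, as an engineer would, in place of code of your own. Each camera call takes 0.05 s, during which the arm holds its last target. There are 200 camera calls.

## Working session

There is one attempt and no reset: what is moved stays moved. The work goes in short steps, Python scripts to look and compute and a tool call to move; the robot and the scene stay as the last step left them, time stands still between calls to the robot, and variables do not carry over. Pictures are saved under pics/ and viewed, at most 14 in all, crops included, and the job is handed in when it is done.

Besides the shell and the picture viewer there is one more tool, called after ">>>" in YAML: its name, and indented under it one key for each argument. apply_moves: Moves the arm, as the interface text tells. Shifts and turns lie within -1 to 1; 1 stands for 15 cm of shift or 360 degrees of turn. Its arguments: {"type":"object","properties":{"commands":{"type":"array"},"claw":{"type":"number"}},"required":["commands"]}

```bash
mkdir -p pics; ls
python3 - <<'E'
from workcell import ctrl
import cv2,numpy as np
print(ctrl.observe())
for n in("top","side"):
    s=ctrl.snapshot(n); cv2.imwrite(f"pics/{n}0.png",s["color"][:,:,::-1])
    print(n,s["fx"],s["fy"],s["cx"],s["cy"],s["position"],s["rotation"],[k for k in s])
    for o in "round_cover square_cover small_cap oval_flange round_gasket square_gasket small_gasket oval_gasket glass bowl".split():
        print(o,[(np.round(d["extent"]).tolist(),round(d["confidence"],2)) for d in ctrl.find_in(s,o)][:3])
E
```

```text
pics
{'time': 0.0, 'joint_positions': array([ 1.05240345,  0.4352264 ,  0.0249774 ,  1.57409252, -0.01158484,
        1.13400937, -0.07507644]), 'qvel': array([ 1.03092630e-03, -1.46231175e-04,  6.80813451e-04,  1.45766069e-03,
       -1.09581483e-03, -9.62063528e-05, -1.38367234e-03]), 'joint_efforts': array([-1.87561694e-03, -6.70486236e+01,  1.02345116e+00, -3.16212237e+01,
        1.52046204e-02,  1.25362450e-02, -1.80266051e-05]), 'ee_pos': array([ 0.25224034, -0.57141052,  0.30312559]), 'tool_rot': array([-3.14000979e+00,  1.59784197e-04,  4.15749211e-01]), 'contact_force': array([-0.16212701,  0.17625008, -0.38155019]), 'ft_torque': array([0.04411127, 0.0001467 , 0.00976337]), 'grip_force': 0.0, 'finger_gap': 0.08526071390413653}
top 488.3080078841767 488.3080078841767 276.22653114889266 211.86443755543922 [0.46109703 0.02275877 0.91412025] [ 0.09036051 -0.02109796 -1.5630613 ] ['color', 'fx', 'fy', 'cx', 'cy', 'position', 'rotation', 'shot']
round_cover [([271.0, 247.0, 301.0, 280.0], 0.88)]
square_cover [([244.0, 162.0, 281.0, 197.0], 0.86)]
small_cap [([274.0, 251.0, 295.0,
[... 452 characters left out ...]
872885 206.3696355518518 [0.24723554 0.49715205 0.59928516] [ 0.8287346  -0.01727468 -2.60106057] ['color', 'fx', 'fy', 'cx', 'cy', 'position', 'rotation', 'shot']
round_cover [([300.0, 230.0, 329.0, 258.0], 0.73)]
square_cover [([226.0, 216.0, 258.0, 241.0], 0.71)]
small_cap [([305.0, 223.0, 324.0, 244.0], 0.67)]
oval_flange [([227.0, 208.0, 254.0, 225.0], 0.85)]
round_gasket [([348.0, 161.0, 371.0, 180.0], 0.7)]
square_gasket [([225.0, 319.0, 264.0, 359.0], 0.85)]
small_gasket [([308.0, 148.0, 324.0, 157.0], 0.51)]
oval_gasket [([139.0, 287.0, 171.0, 315.0], 0.85)]
glass [([222.0, 240.0, 250.0, 279.0], 0.82)]
bowl [([291.0, 178.0, 321.0, 200.0], 0.57), ([226.0, 208.0, 252.0, 226.0], 0.52)]
```

Run:
```python
import cv2
a=cv2.imread("pics/top0.png")[140:295,110:465]
cv2.imwrite("pics/top0c.png",cv2.resize(a,(781,341),interpolation=cv2.INTER_CUBIC))
```

```text
(no output)
```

View pics/top0c.png

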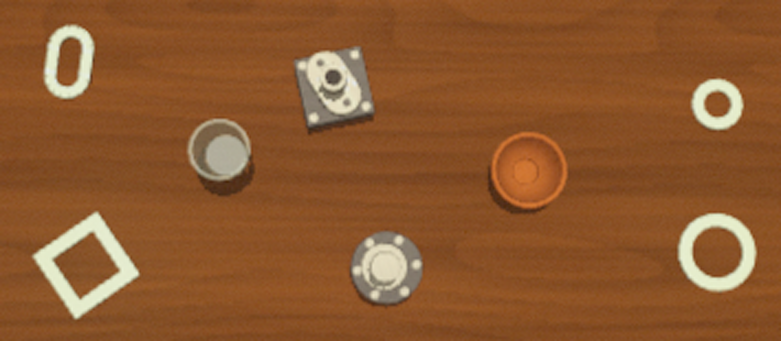

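View pics/side0.png

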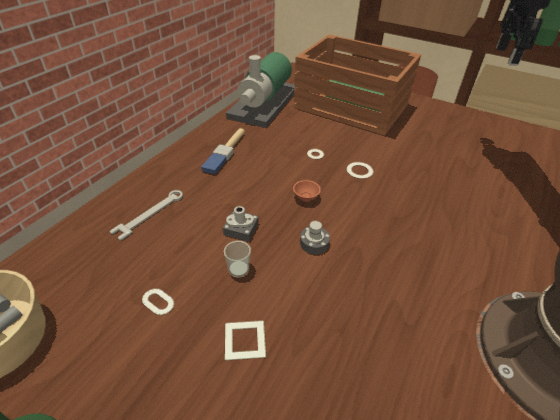

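Top view (crop scale 2.2, offset 110,140): oval stands on the square cover at crop (335,85). Cap stands on the round cover at (386,268). The oval and square gaskets are left at (69,62) and (86,265), the small and round gaskets right at (717,104) and (717,252). The glass is at (220,150) and the bowl at (528,170). The side view agrees. Next I measure precisely and check with a model overlay.

```bash
cat > h.py <<'E'
import numpy as np,cv2
from scipy.spatial.transform import Rotation as Ro
from workcell import ctrl
def P(s,pts):
    R=Ro.from_euler('xyz',s["rotation"]).as_matrix()
    c=(np.atleast_2d(pts)-s["position"])@R
    return np.c_[s["cx"]+s["fx"]*c[:,0]/-c[:,2], s["cy"]-s["fy"]*c[:,1]/-c[:,2]]
def ray(s,uv,z):
    R=Ro.from_euler('xyz',s["rotation"]).as_matrix()
    uv=np.atleast_2d(uv)
    d=np.c_[(uv[:,0]-s["cx"])/s["fx"],-(uv[:,1]-s["cy"])/s["fy"],-np.ones(len(uv))]@R.T
    return (s["position"]+d*((z-s["position"][2])/d[:,2])[:,None])[:,:2]
def shape(kind,x,y,z,yaw=0,a=.03,b=.03):
    t=np.linspace(0,2*np.pi,49)
    if kind=='c': p=np.c_[a*np.cos(t),a*np.sin(t)]
    if kind=='s': p=a*np.array([[1,1],[-1,1],[-1,-1],[1,-1],[1,1]])
    if kind=='o': p=np.c_[b*np.cos(t)+np.sign(np.cos(t))*(a-b),b*np.sin(t)]
    c,s=np.cos(yaw),np.sin(yaw)
    return np.c_[p@np.array([[c,s],[-s,c]])+[x,y],np.full(len(p),z)]
def blob(s,ext,z,f,pad=5):
    """mask inside ext -> largest blob contour as world points on plane z"""
    l,t,r,b=[int(v) for v in ext]; l-=pad;t-=pad;r+=pad;b+=pad
    im=cv2.resize(s["color"][t:b,l:r],None,fx=4,fy=4,interpolation=cv2.INTER_CUBIC)
    m=f(cv2.cvtColor(im,cv2.COLOR_RGB2HSV).astype(int)).astype(np.uint8)
    m=cv2.morphologyEx(m,cv2.MORPH_OPEN,np.ones((5,5)))
    cs=cv2.findContours(m,cv2.RETR_EXTERNAL,cv2.CHAIN_APPROX_NONE)[0]
    c=max(cs,key=cv2.contourArea)[:,0]
    return ray(s,(c+.5)/4-.5+[l,t],z)
def rect(w):
    (x,y),(a,b),th=cv2.minAreaRect((w*1000).astype(np.float32))
    if a<b: a,b,th=b,a,th+90
    return np.round([x,y,a,b,th%180],1)
def overlay(s,shapes,crop,name,k):
    l,t,r,b=crop
    im=cv2.resize(s["color"][t:b,l:r,::-1].copy(),None,fx=k,fy=k,interpolation=cv2.INTER_CUBIC)
    for i,q in enumerate(shapes):
        cv2.polylines(im,[np.round(((P(s,q)+.5-[l,t])*k-.5)*8).astype(int)],False,[(0,0,255),(0,255,0),(255,0,0),(0,255,255)][i%4],1,cv2.LINE_AA,3)
    cv2.imwrite(name,im)
def go(x,y,z,yaw):
    """units to a TCP target, tool down; yaw in rad (mod pi)"""
    o=ctrl.observe(); R=Ro.from_euler('xyz',o["tool_rot"])
    T=Ro.from_euler('xyz',[np.pi,0,yaw])
    d=R.inv().apply(np.array([x,y,z])-o["ee_pos"])/.15
    w=(R.inv()*T).as_rotvec()/2/np.pi
    return np.round(d,3),np.round(w,4)
E
python3 - <<'E'
from h import *
s=ctrl.snapshot("top")
white=lambda h:(h[...,1]<60)&(h[...,2]>170)
gray=lambda h:(h[...,1]<75)
G={'round':[423,235,453,269],'square':[127,235,174,281],'small':[426,178,444,196],'oval':[132,151,152,185]}
for n,e in G.items(): print(n,rect(blob(s,e,.003,white)))
for n,e,z in(('round',[271,247,301,280],.022),('square',[244,162,281,197],.022)): print(n,rect(blob(s,e,z,gray)))
br=lambda h:(h[...,1]<80)&(h[...,2]>150)
for n,e in(('cap',[274,251,295,273]),('oval',[250,163,271,192])): print(n,rect(blob(s,e,.029,br,2)))
E
```

```text
round [ 467.4 -294.7   64.6   64.5   88.9]
square [452.2 239.   65.1  65.   35.6]
small [ 594.1 -297.5   42.7   42.5  178.9]
oval [624.8 259.1  62.5  39.1 174.5]
round [452.4 -12.8  57.8  57.7 135.6]
square [603.3  32.6  60.4  57.5  12.9]
cap [451.7  -8.5  46.2  41.5   0.5]
oval [605.4  32.4  57.5  34.7  32.4]
```

Run:
```python
from h import *
S=[shape('c',.4524,-.0128,.022,0,.03),shape('c',.4525,-.0115,.029,0,.019),shape('c',.4525,-.0115,.056,0,.012),
 shape('s',.604,.0335,.022,np.radians(13),.029),shape('o',.606,.033,.029,np.radians(32),.028,.016),shape('c',.606,.033,.056,0,.011)]
a=ctrl.snapshot("top");overlay(a,S,[235,155,310,290],"pics/ta.png",4)
b=ctrl.snapshot("side");overlay(b,S,[215,195,340,270],"pics/sa.png",4)
x=cv2.imread("pics/ta.png");y=cv2.imread("pics/sa.png")
c=np.zeros((540,800,3),np.uint8);c[:540,:300]=x;c[:300,300:]=y;cv2.imwrite("pics/ov.png",c)
```

```text
(no output)
```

View pics/ov.png

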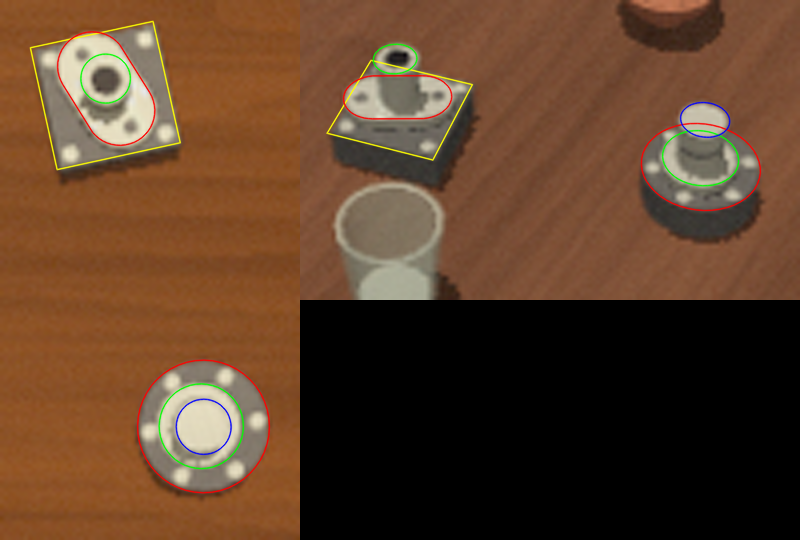

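Overlay outlines match both fittings in both views. Top view (4x): oval at (105,80), cap at (204,426); the side view agrees. Starting with the oval.

```bash
python3 -c "
from h import *
print(go(.606,.033,.25,np.radians(32)))"
```

```text
(array([ 3.785, -2.737,  0.359]), array([ 0.    ,  0.    , -0.0227]))
```

>>> apply_moves:
  commands:
    - [0.2,-0.14,0.02,0,0,0]
    - [0.4,-0.28,0.04,0,0,0]
    - [0.6,-0.42,0.06,0,0,0]
    - [0.8,-0.56,0.08,0,0,0]
    - [0.95,-0.68,0.09,0,0,0]
  claw: 1

```text
time: 1.75
ee_pos: [0.3429, -0.4188, 0.2903]
tool_rot: [-3.141, -0.001, 0.417]
contact_force: [0.5, -0.1, 0.3]
finger_gap: 0.0857
grip_force: 0.0
```

>>> apply_moves:
  commands:
    - [0.2,-0.14,0.02,0,0,0]
    - [0.4,-0.28,0.04,0,0,0]
    - [0.6,-0.42,0.06,0,0,0]
    - [0.8,-0.56,0.08,0,0,0]
    - [0.95,-0.68,0.09,0,0,0]

```text
time: 2.25
ee_pos: [0.4319, -0.2679, 0.2769]
tool_rot: [-3.142, -0.001, 0.417]
contact_force: [0.7, 1.0, 0.3]
finger_gap: 0.0854
grip_force: 0.0
```

>>> apply_moves:
  commands:
    - [0.2,-0.14,0.02,0,0,0]
    - [0.4,-0.28,0.04,0,0,0]
    - [0.6,-0.42,0.06,0,0,0]
    - [0.8,-0.56,0.08,0,0,0]
    - [0.95,-0.68,0.09,0,0,0]

```text
time: 2.75
ee_pos: [0.521, -0.117, 0.2634]
tool_rot: [-3.141, -0.001, 0.417]
contact_force: [0.1, 0.4, -0.4]
finger_gap: 0.0852
grip_force: 0.0
```

```bash
python3 -c "
from h import *
print(go(.606,.033,.18,np.radians(32)))"
```

```text
(array([ 0.923, -0.685,  0.556]), array([-0.    , -0.0001, -0.0225]))
```

>>> apply_moves:
  commands:
    - [0.2,-0.15,0.1,0,0,-0.01]
    - [0.45,-0.33,0.2,0,0,-0.0225]
    - [0.7,-0.52,0.35,0,0,-0.0225]
    - [0.923,-0.685,0.5,0,0,-0.0225]
    - [0.923,-0.685,0.556,0,0,-0.0225]

```text
time: 3.25
ee_pos: [0.6062, 0.0383, 0.1779]
tool_rot: [-3.138, -0.002, 0.565]
contact_force: [-0.3, 0.9, -0.4]
finger_gap: 0.0854
grip_force: 0.0
```

```bash
python3 -c "
from h import *
print(go(.606,.033,.105,np.radians(32)))"
```

```text
(array([-0.021,  0.031,  0.486]), array([-0.0006, -0.0003,  0.0011]))
```

>>> apply_moves:
  commands:
    - [0,0,0.05,0,0,0]
    - [0,0,0.12,0,0,0]
    - [0,0,0.2,0,0,0]
    - [0,0,0.2,0,0,0]
    - [0,0,0.2,0,0,0]

```text
time: 3.75
ee_pos: [0.6049, 0.0298, 0.15]
tool_rot: [3.141, 0.0, 0.556]
contact_force: [-0.1, 0.2, 0.4]
finger_gap: 0.0855
grip_force: 0.0
```

```bash
python3 -c "
from h import *
print(go(.606,.033,.105,np.radians(32)))"
```

```text
(array([ 0.017, -0.014,  0.3  ]), array([ 0.    ,  0.0001, -0.0004]))
```

>>> apply_moves:
  commands:
    - [0.017,-0.014,0.1,0,0,0]
    - [0.017,-0.014,0.2,0,0,0]
    - [0.017,-0.014,0.27,0,0,0]
    - [0.017,-0.014,0.3,0,0,0]
    - [0.017,-0.014,0.3,0,0,0]

```text
time: 4.25
ee_pos: [0.6056, 0.0338, 0.1039]
tool_rot: [-3.141, 0.002, 0.557]
contact_force: [-0.1, 0.1, -0.1]
finger_gap: 0.0857
grip_force: 0.0
```

>>> apply_moves:
  commands:
    - [0,0,0,0,0,0]
    - [0,0,0,0,0,0]
    - [0,0,0,0,0,0]
    - [0,0,0,0,0,0]
    - [0,0,0,0,0,0]
  claw: 0

```text
time: 4.75
ee_pos: [0.6064, 0.0339, 0.1056]
tool_rot: [3.141, -0.001, 0.557]
contact_force: [-1.3, 0.3, 4.0]
finger_gap: 0.0199
grip_force: 58.5
```

>>> apply_moves:
  commands:
    - [0,0,0,0,0,0]
    - [0,0,0,0,0,0]
    - [0,0,0,0,0,0]
    - [0,0,0,0,0,0]
    - [0,0,0,0,0,0]
  claw: 0

```text
time: 5.25
ee_pos: [0.6065, 0.0339, 0.1056]
tool_rot: [3.141, -0.001, 0.557]
contact_force: [-1.8, -0.2, 5.1]
finger_gap: 0.0201
grip_force: 58.6
```

>>> apply_moves:
  commands:
    - [0,0,-0.05,0,0,0]
    - [0,0,-0.15,0,0,0]
    - [0,0,-0.35,0,0,0]
    - [0,0,-0.55,0,0,0]
    - [0,0,-0.65,0,0,0]

```text
time: 5.75
ee_pos: [0.6071, 0.0341, 0.2063]
tool_rot: [3.14, -0.004, 0.557]
contact_force: [-0.0, 0.5, -1.7]
finger_gap: 0.0195
grip_force: 58.7
```

```bash
python3 -c "
from h import *
s=ctrl.snapshot('side');overlay(s,[],[180,140,320,280],'pics/l1.png',4)
print(go(.6248,.2591,.16,np.radians(-5.5)))"
```

```text
(array([ 0.887, -1.214,  0.321]), array([ 1.000e-04, -1.000e-03,  1.039e-01]))
```

View pics/l1.png

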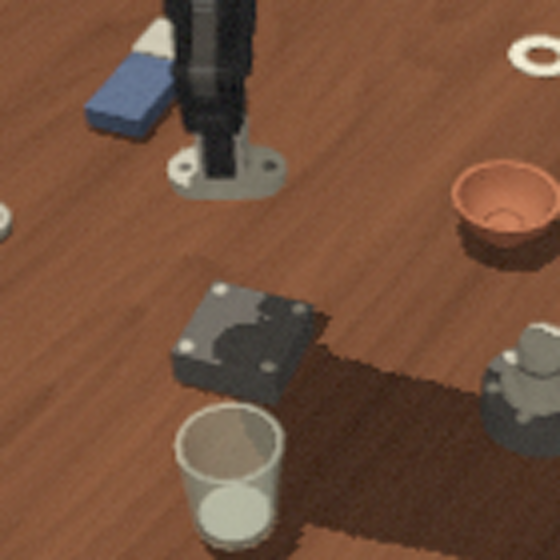

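The flange (crop 225,165) hangs level between the fingers and the square cover stayed put.

>>> apply_moves:
  commands:
    - [0.06,-0.08,0,0,0,0.012]
    - [0.15,-0.2,0,0,0,0.034]
    - [0.25,-0.35,0,0,0,0.056]
    - [0.37,-0.5,0,0,0,0.078]
    - [0.45,-0.61,0,0,0,0.098]

```text
time: 6.3
ee_pos: [0.6148, 0.1496, 0.2027]
tool_rot: [-3.141, 0.0, -0.063]
contact_force: [0.5, -0.4, -1.2]
finger_gap: 0.0205
grip_force: 58.7
```

```bash
python3 -c "
from h import *
print(go(.6248,.2591,.16,np.radians(-5.5)))"
```

```text
(array([ 0.021, -0.733,  0.285]), array([-0.0002,  0.    ,  0.0053]))
```

>>> apply_moves:
  commands:
    - [0,-0.2,0,0,0,0.005]
    - [0.02,-0.4,0,0,0,0.005]
    - [0.02,-0.6,0.1,0,0,0.005]
    - [0.02,-0.733,0.2,0,0,0.005]
    - [0.02,-0.733,0.285,0,0,0.005]

```text
time: 6.8
ee_pos: [0.6231, 0.2609, 0.1583]
tool_rot: [-3.14, 0.002, -0.085]
contact_force: [-0.2, 0.7, -1.5]
finger_gap: 0.0203
grip_force: 58.8
```

>>> apply_moves:
  commands:
    - [0,0,0,0,0,0]
    - [0,0,0.1,0,0,0]
    - [0,0,0.2,0,0,0]
    - [0,0,0.3,0,0,0]
    - [0,0,0.3,0,0,0]

```text
time: 7.3
ee_pos: [0.6232, 0.2554, 0.1118]
tool_rot: [3.139, 0.004, -0.091]
contact_force: [0.0, 0.4, -1.7]
finger_gap: 0.02
grip_force: 58.7
```

```bash
python3 -c "
from h import *
print(go(.6248,.2591,.087,np.radians(-5.5)))
s=ctrl.snapshot('side');overlay(s,[shape('o',.6248,.2591,.003,np.radians(-5.5),.031,.019)],[100,240,220,340],'pics/l2.png',4)"
```

```text
(array([ 0.009, -0.026,  0.165]), array([0.0004, 0.0006, 0.0008]))
```

View pics/l2.png

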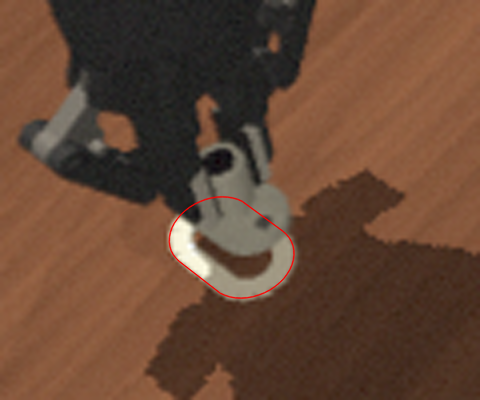

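The flange, above and behind the gasket outline (crop 232,248), is aligned with it. Lowering.

>>> apply_moves:
  commands:
    - [0.005,-0.015,0.04,0,0,0]
    - [0.009,-0.026,0.08,0,0,0]
    - [0.009,-0.026,0.12,0,0,0]
    - [0.009,-0.026,0.15,0,0,0]
    - [0.009,-0.026,0.168,0,0,0]

```text
time: 7.85
ee_pos: [0.626, 0.2604, 0.089]
tool_rot: [3.141, 0.0, -0.09]
contact_force: [-0.4, -0.1, -2.4]
finger_gap: 0.0202
grip_force: 58.7
```

>>> apply_moves:
  commands:
    - [0,0,0,0,0,0]
    - [0,0,0,0,0,0]
    - [0,0,0,0,0,0]
    - [0,0,0,0,0,0]
    - [0,0,0,0,0,0]

```text
time: 8.35
ee_pos: [0.6263, 0.2605, 0.0897]
tool_rot: [-3.141, -0.0, -0.09]
contact_force: [0.8, 0.1, -1.4]
finger_gap: 0.02
grip_force: 58.7
```

>>> apply_moves:
  commands:
    - [-0.007,0.008,0.01,0,0,0]
    - [-0.007,0.008,0.018,0,0,0]
    - [-0.007,0.008,0.018,0,0,0]
    - [-0.007,0.008,0.018,0,0,0]
    - [-0.007,0.008,0.018,0,0,0]

```text
time: 8.85
ee_pos: [0.625, 0.2594, 0.0868]
tool_rot: [3.142, 0.0, -0.09]
contact_force: [0.4, -0.4, -0.8]
finger_gap: 0.0203
grip_force: 58.9
```

>>> apply_moves:
  commands:
    - [0,0,0.004,0,0,0]
    - [0,0,0.008,0,0,0]
    - [0,0,0.008,0,0,0]
    - [0,0,0.008,0,0,0]
    - [0,0,0.008,0,0,0]

```text
time: 9.35
ee_pos: [0.6251, 0.2595, 0.0866]
tool_rot: [-3.141, -0.0, -0.09]
contact_force: [-3.1, -2.3, 8.1]
finger_gap: 0.0197
grip_force: 59.6
```

Contact. Release and rise.

>>> apply_moves:
  commands:
    - [0,0,0,0,0,0]
    - [0,0,0,0,0,0]
    - [0,0,0,0,0,0]
    - [0,0,0,0,0,0]
    - [0,0,0,0,0,0]
  claw: 1

```text
time: 9.85
ee_pos: [0.625, 0.2594, 0.0855]
tool_rot: [3.141, 0.0, -0.09]
contact_force: [-0.0, -0.7, 0.0]
finger_gap: 0.0853
grip_force: 0.0
```

>>> apply_moves:
  commands:
    - [0,0,-0.05,0,0,0]
    - [0,0,-0.2,0,0,0]
    - [0,0,-0.45,0,0,0]
    - [0,0,-0.65,0,0,0]
    - [0,0,-0.7,0,0,0]

```text
time: 10.35
ee_pos: [0.6267, 0.2603, 0.1954]
tool_rot: [-3.138, -0.006, -0.09]
contact_force: [0.5, 0.4, 0.1]
finger_gap: 0.0853
grip_force: 0.0
```

```bash
python3 -c "
from h import *
print(go(.604,.0335,.19,np.radians(13)))"
```

```text
(array([-0.015,  1.519,  0.031]), array([-0.0004, -0.001 , -0.0505]))
```

>>> apply_moves:
  commands:
    - [0,0.15,0,0,0,-0.015]
    - [0,0.4,0,0,0,-0.035]
    - [0,0.65,0,0,0,-0.05]
    - [0,0.85,0,0,0,-0.05]
    - [0,0.95,0,0,0,-0.05]

```text
time: 10.85
ee_pos: [0.6121, 0.1137, 0.1906]
tool_rot: [3.14, 0.001, 0.22]
contact_force: [0.0, -0.0, 0.0]
finger_gap: 0.0854
grip_force: 0.0
```

```bash
python3 -c "
from h import *
print(go(.604,.0335,.15,np.radians(13)))
s=ctrl.snapshot('top')
print(rect(blob(s,[132,151,152,185],.010,lambda h:(h[...,1]<60)&(h[...,2]>140))))
overlay(s,[shape('o',.6248,.2591,.003,np.radians(-5.5),.031,.019),shape('o',.6248,.2591,.010,np.radians(-5.5),.028,.016),shape('s',.604,.0335,.022,np.radians(13),.029)],[110,130,310,220],'pics/t3.png',4)"
```

```text
(array([-0.169,  0.51 ,  0.271]), array([ 0.0003,  0.0001, -0.0011]))Traceback (most recent call last):
  File "<string>", line 5, in <module>
    print(rect(blob(s,[132,151,152,185],.010,lambda h:(h[...,1]<60)&(h[...,2]>140))))
               ~~~~^^^^^^^^^^^^^^^^^^^^^^^^^^^^^^^^^^^^^^^^^^^^^^^^^^^^^^^^^^^^^^^^
  File "h.py", line 27, in blob
    c=max(cs,key=cv2.contourArea)[:,0]
      ~~~^^^^^^^^^^^^^^^^^^^^^^^^
ValueError: max() iterable argument is empty
```

>>> apply_moves:
  commands:
    - [-0.05,0.15,0.05,0,0,-0.001]
    - [-0.12,0.35,0.1,0,0,-0.001]
    - [-0.169,0.51,0.15,0,0,-0.001]
    - [-0.169,0.51,0.2,0,0,-0.001]
    - [-0.169,0.51,0.2,0,0,-0.001]

```text
time: 11.4
ee_pos: [0.6042, 0.0383, 0.1597]
tool_rot: [-3.141, 0.001, 0.23]
contact_force: [-0.8, 0.8, 0.5]
finger_gap: 0.0853
grip_force: 0.0
```

```bash
python3 -c "
from h import *
print(go(.604,.0335,.074,np.radians(13)))"
```

```text
(array([-0.008,  0.032,  0.571]), array([-0.0002,  0.0002,  0.0005]))
```

>>> apply_moves:
  commands:
    - [-0.008,0.02,0.1,0,0,0]
    - [-0.008,0.032,0.2,0,0,0]
    - [-0.008,0.032,0.35,0,0,0]
    - [-0.008,0.032,0.45,0,0,0]
    - [-0.008,0.032,0.45,0,0,0]

```text
time: 11.9
ee_pos: [0.6031, 0.0333, 0.0908]
tool_rot: [-3.141, 0.004, 0.232]
contact_force: [-0.1, 0.1, -1.3]
finger_gap: 0.0853
grip_force: 0.0
```

```bash
python3 -c "
from h import *
print(go(.604,.0335,.074,np.radians(13)))"
```

```text
(array([0.007, 0.   , 0.112]), array([-0.0001,  0.0006,  0.0008]))
```

>>> apply_moves:
  commands:
    - [0.005,0,0.04,0,0,0]
    - [0.005,0,0.08,0,0,0]
    - [0.005,0,0.112,0,0,0]
    - [0.005,0,0.112,0,0,0]
    - [0.005,0,0.112,0,0,0]

```text
time: 12.4
ee_pos: [0.6053, 0.0325, 0.0765]
tool_rot: [3.142, -0.0, 0.23]
contact_force: [-1.4, -0.7, -0.5]
finger_gap: 0.0852
grip_force: 0.0
```

>>> apply_moves:
  commands:
    - [0,0,0,0,0,0]
    - [0,0,0,0,0,0]
    - [0,0,0,0,0,0]
    - [0,0,0,0,0,0]
    - [0,0,0,0,0,0]
  claw: 0

```text
time: 12.9
ee_pos: [0.6054, 0.0325, 0.077]
tool_rot: [3.141, -0.001, 0.23]
contact_force: [-1.1, -0.5, 5.4]
finger_gap: 0.0569
grip_force: 64.4
```

>>> apply_moves:
  commands:
    - [0,0,0,0,0,0]
    - [0,0,0,0,0,0]
    - [0,0,-0.02,0,0,0]
    - [0,0,-0.06,0,0,0]
    - [0,0,-0.1,0,0,0]

```text
time: 13.4
ee_pos: [0.6048, 0.0325, 0.0914]
tool_rot: [-3.141, 0.001, 0.23]
contact_force: [0.1, 0.3, -5.2]
finger_gap: 0.0561
grip_force: 65.1
```

>>> apply_moves:
  commands:
    - [0,0,-0.1,0,0,0]
    - [0,0,-0.25,0,0,0]
    - [0,0,-0.45,0,0,0]
    - [0,0,-0.65,0,0,0]
    - [0,0,-0.75,0,0,0]

```text
time: 13.9
ee_pos: [0.6061, 0.0327, 0.2078]
tool_rot: [3.141, -0.004, 0.23]
contact_force: [0.1, 0.3, -4.9]
finger_gap: 0.0564
grip_force: 65.3
```

```bash
python3 -c "
from h import *
print(go(.4522,.239,.15,np.radians(35.6)))
s=ctrl.snapshot('side');overlay(s,[],[160,120,320,270],'pics/l4.png',4)"
```

```text
(array([-0.687, -1.573,  0.382]), array([ 0.0002, -0.0006, -0.0622]))
```

View pics/l4.png

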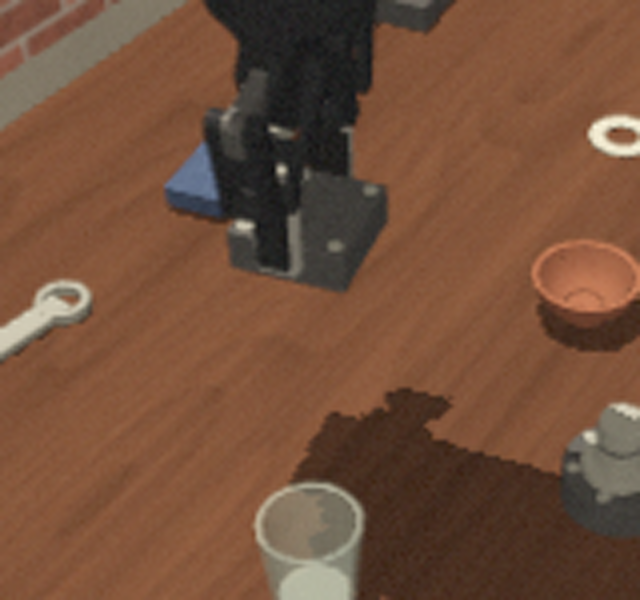

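Square cover held level (crop 310,230), fingertips just above its lower edge. It is raised well above the glass.

>>> apply_moves:
  commands:
    - [-0.05,-0.1,0,0,0,-0.01]
    - [-0.13,-0.3,0,0,0,-0.025]
    - [-0.22,-0.5,0,0,0,-0.04]
    - [-0.31,-0.7,0,0,0,-0.055]
    - [-0.38,-0.87,0,0,0,-0.062]

```text
time: 14.45
ee_pos: [0.5176, 0.1482, 0.2034]
tool_rot: [-3.141, 0.001, 0.626]
contact_force: [1.3, 0.3, -5.0]
finger_gap: 0.0564
grip_force: 65.3
```

```bash
python3 -c "
from h import *
print(go(.4522,.239,.15,np.radians(35.6)))"
```

```text
(array([ 0.002, -0.745,  0.357]), array([-0.0002,  0.0002,  0.0008]))
```

>>> apply_moves:
  commands:
    - [0,-0.2,0,0,0,0]
    - [0,-0.4,0,0,0,0]
    - [0,-0.6,0,0,0,0]
    - [0,-0.72,0.1,0,0,0]
    - [0,-0.73,0.2,0,0,0]

```text
time: 14.95
ee_pos: [0.4537, 0.2388, 0.1737]
tool_rot: [-3.14, -0.001, 0.626]
contact_force: [0.1, -1.0, -4.9]
finger_gap: 0.0566
grip_force: 65.3
```

>>> apply_moves:
  commands:
    - [0,0,0.1,0,0,0]
    - [0,0,0.25,0,0,0]
    - [0,0,0.4,0,0,0]
    - [0,0,0.4,0,0,0]
    - [0,0,0.4,0,0,0]

```text
time: 15.45
ee_pos: [0.4556, 0.2358, 0.1139]
tool_rot: [-3.141, 0.001, 0.621]
contact_force: [0.5, -0.6, -4.9]
finger_gap: 0.0566
grip_force: 66.5
```

```bash
python3 -c "
from h import *
print(go(.4522,.239,.082,np.radians(35.6)))"
```

```text
(array([-0.006, -0.031,  0.212]), array([-0.    ,  0.0002, -0.0001]))
```

>>> apply_moves:
  commands:
    - [0,-0.015,0.05,0,0,0]
    - [-0.006,-0.031,0.1,0,0,0]
    - [-0.006,-0.031,0.15,0,0,0]
    - [-0.006,-0.031,0.19,0,0,0]
    - [-0.006,-0.031,0.212,0,0,0]

```text
time: 15.95
ee_pos: [0.4527, 0.2388, 0.0813]
tool_rot: [3.142, 0.001, 0.62]
contact_force: [0.6, -0.5, -4.4]
finger_gap: 0.0564
grip_force: 66.7
```

>>> apply_moves:
  commands:
    - [0,0,0,0,0,0]
    - [0,0,0,0,0,0]
    - [0,0,0,0,0,0]
    - [0,0,0,0,0,0]
    - [0,0,0,0,0,0]

```text
time: 16.45
ee_pos: [0.453, 0.239, 0.0822]
tool_rot: [3.142, -0.0, 0.62]
contact_force: [0.1, 0.7, -5.2]
finger_gap: 0.0564
grip_force: 66.7
```

>>> apply_moves:
  commands:
    - [0,0,0.008,0,0,0]
    - [0,0,0.016,0,0,0]
    - [0,0,0.016,0,0,0]
    - [0,0,0.016,0,0,0]
    - [0,0,0.016,0,0,0]

```text
time: 16.95
ee_pos: [0.4529, 0.239, 0.08]
tool_rot: [3.141, -0.0, 0.62]
contact_force: [-1.8, -1.2, 6.0]
finger_gap: 0.0564
grip_force: 67.8
```

Contact (force changed sign). Release, rise.

>>> apply_moves:
  commands:
    - [0,0,0,0,0,0]
    - [0,0,0,0,0,0]
    - [0,0,0,0,0,0]
    - [0,0,0,0,0,0]
    - [0,0,0,0,0,0]
  claw: 1

```text
time: 17.45
ee_pos: [0.4529, 0.239, 0.0796]
tool_rot: [3.142, -0.0, 0.62]
contact_force: [0.0, 0.6, 0.4]
finger_gap: 0.0855
grip_force: 0.0
```

>>> apply_moves:
  commands:
    - [0,0,-0.05,0,0,0]
    - [0,0,-0.2,0,0,0]
    - [0,0,-0.45,0,0,0]
    - [0,0,-0.65,0,0,0]
    - [0,0,-0.75,0,0,0]

```text
time: 17.95
ee_pos: [0.4535, 0.2396, 0.1953]
tool_rot: [3.141, -0.004, 0.62]
contact_force: [-0.2, 1.0, -0.4]
finger_gap: 0.0853
grip_force: 0.0
```

```bash
python3 -c "
from h import *
print(go(.4525,-.0115,.18,np.radians(35)))"
```

```text
(array([-0.979,  1.358,  0.099]), array([ 0.    , -0.0006,  0.0015]))
```

>>> apply_moves:
  commands:
    - [-0.1,0.13,0,0,0,0]
    - [-0.2,0.28,0,0,0,0]
    - [-0.35,0.48,0,0,0,0]
    - [-0.5,0.7,0,0,0,0]
    - [-0.65,0.9,0,0,0,0]

```text
time: 18.45
ee_pos: [0.4518, 0.0709, 0.1927]
tool_rot: [3.141, -0.001, 0.62]
contact_force: [0.6, -0.2, -0.2]
finger_gap: 0.0855
grip_force: 0.0
```

```bash
python3 -c "
from h import *
print(go(.4525,-.0115,.14,.62))"
```

```text
(array([-0.316,  0.449,  0.352]), array([ 0.0001, -0.0001,  0.    ]))
```

>>> apply_moves:
  commands:
    - [-0.1,0.16,0.08,0,0,0]
    - [-0.2,0.3,0.16,0,0,0]
    - [-0.316,0.44,0.24,0,0,0]
    - [-0.316,0.44,0.3,0,0,0]
    - [-0.316,0.44,0.3,0,0,0]

```text
time: 18.95
ee_pos: [0.4511, -0.0092, 0.1466]
tool_rot: [-3.141, 0.001, 0.618]
contact_force: [-0.4, -0.0, 0.5]
finger_gap: 0.0855
grip_force: 0.0
```

>>> apply_moves:
  commands:
    - [0,0,0,0,0,0]
    - [0,0,0,0,0,0]
    - [0,0,0,0,0,0]
    - [0,0,0,0,0,0]
    - [0,0,0,0,0,0]

```text
time: 19.45
ee_pos: [0.4518, -0.0085, 0.1474]
tool_rot: [3.141, -0.0, 0.62]
contact_force: [-0.3, -0.1, 0.3]
finger_gap: 0.0852
grip_force: 0.0
```

```bash
python3 -c "
from h import *
print(go(.4525,-.0115,.105,.62))"
```

```text
(array([-0.008,  0.019,  0.283]), array([ 0.    , -0.0001,  0.0001]))
```

>>> apply_moves:
  commands:
    - [-0.008,0.019,0.1,0,0,0]
    - [-0.008,0.019,0.2,0,0,0]
    - [-0.008,0.019,0.275,0,0,0]
    - [-0.008,0.019,0.275,0,0,0]
    - [-0.008,0.019,0.275,0,0,0]

```text
time: 19.95
ee_pos: [0.4523, -0.0117, 0.1059]
tool_rot: [-3.141, 0.0, 0.62]
contact_force: [-0.4, 0.5, -0.0]
finger_gap: 0.0855
grip_force: 0.0
```

>>> apply_moves:
  commands:
    - [0,0,0,0,0,0]
    - [0,0,0,0,0,0]
    - [0,0,0,0,0,0]
    - [0,0,0,0,0,0]
    - [0,0,0,0,0,0]
  claw: 0

```text
time: 20.45
ee_pos: [0.4525, -0.0119, 0.1064]
tool_rot: [3.141, -0.0, 0.62]
contact_force: [-0.9, -0.9, 5.6]
finger_gap: 0.0217
grip_force: 58.4
```

>>> apply_moves:
  commands:
    - [0,0,0,0,0,0]
    - [0,0,-0.05,0,0,0]
    - [0,0,-0.2,0,0,0]
    - [0,0,-0.4,0,0,0]
    - [0,0,-0.55,0,0,0]

```text
time: 20.95
ee_pos: [0.4523, -0.0117, 0.1901]
tool_rot: [3.141, -0.0, 0.62]
contact_force: [1.1, 0.3, -1.6]
finger_gap: 0.0217
grip_force: 58.8
```

```bash
python3 -c "
from h import *
print(go(.5941,-.2975,.15,.62))
s=ctrl.snapshot('side');overlay(s,[],[220,160,360,270],'pics/l5.png',4)"
```

```text
(array([-0.338,  2.1  ,  0.267]), array([ 0.    , -0.0001,  0.    ]))
```

View pics/l5.png

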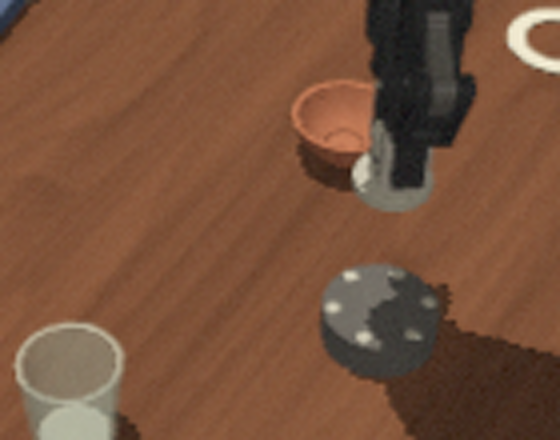

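Cap held level (crop 393,185), round cover left standing at (380,320). On to the small gasket.

>>> apply_moves:
  commands:
    - [-0.01,0.08,0,0,0,0]
    - [-0.04,0.25,0,0,0,0]
    - [-0.08,0.5,0,0,0,0]
    - [-0.12,0.75,0,0,0,0]
    - [-0.16,0.98,0,0,0,0]

```text
time: 21.5
ee_pos: [0.5183, -0.1481, 0.1873]
tool_rot: [-3.141, 0.001, 0.619]
contact_force: [0.0, -0.4, -1.6]
finger_gap: 0.0221
grip_force: 58.9
```

>>> apply_moves:
  commands:
    - [-0.04,0.23,0,0,0,0]
    - [-0.07,0.45,0,0,0,0]
    - [-0.11,0.65,0,0,0,0]
    - [-0.14,0.8,0,0,0,0]
    - [-0.16,0.95,0,0,0,0]

```text
time: 22.0
ee_pos: [0.5808, -0.2779, 0.1866]
tool_rot: [-3.14, 0.002, 0.619]
contact_force: [0.9, -0.6, 0.2]
finger_gap: 0.0222
grip_force: 58.9
```

```bash
python3 -c "
from h import *
print(go(.5941,-.2975,.12,.62))"
```

```text
(array([-0.002,  0.159,  0.444]), array([-0.0003,  0.0003, -0.0002]))
```

>>> apply_moves:
  commands:
    - [0,0.08,0.1,0,0,0]
    - [0,0.15,0.2,0,0,0]
    - [0,0.15,0.32,0,0,0]
    - [0,0.15,0.42,0,0,0]
    - [0,0.15,0.42,0,0,0]

```text
time: 22.5
ee_pos: [0.5927, -0.2929, 0.1219]
tool_rot: [-3.137, 0.003, 0.62]
contact_force: [-0.0, 0.3, -0.8]
finger_gap: 0.0218
grip_force: 58.9
```

>>> apply_moves:
  commands:
    - [0,0,0,0,0,0]
    - [0,0,0,0,0,0]
    - [0,0,0,0,0,0]
    - [0,0,0,0,0,0]
    - [0,0,0,0,0,0]

```text
time: 23.0
ee_pos: [0.5947, -0.2937, 0.126]
tool_rot: [3.141, -0.0, 0.62]
contact_force: [-0.4, -0.3, -2.0]
finger_gap: 0.0219
grip_force: 58.9
```

```bash
python3 -c "
from h import *
print(go(.5941,-.2975,.09,.62))"
```

```text
(array([-0.018,  0.018,  0.24 ]), array([ 0.0001, -0.0001, -0.    ]))
```

>>> apply_moves:
  commands:
    - [-0.018,0.018,0.07,0,0,0]
    - [-0.018,0.018,0.14,0,0,0]
    - [-0.018,0.018,0.2,0,0,0]
    - [-0.018,0.018,0.24,0,0,0]
    - [-0.018,0.018,0.24,0,0,0]

```text
time: 23.5
ee_pos: [0.5936, -0.2972, 0.0883]
tool_rot: [-3.14, 0.001, 0.62]
contact_force: [0.0, -0.3, -1.7]
finger_gap: 0.0219
grip_force: 59.1
```

>>> apply_moves:
  commands:
    - [0,0,0.005,0,0,0]
    - [0,0,0.01,0,0,0]
    - [0,0,0.015,0,0,0]
    - [0,0,0.02,0,0,0]
    - [0,0,0.02,0,0,0]

```text
time: 24.0
ee_pos: [0.594, -0.2974, 0.0875]
tool_rot: [3.141, -0.0, 0.62]
contact_force: [-3.6, 1.1, 8.6]
finger_gap: 0.022
grip_force: 60.0
```

>>> apply_moves:
  commands:
    - [0,0,0,0,0,0]
    - [0,0,0,0,0,0]
    - [0,0,0,0,0,0]
    - [0,0,0,0,0,0]
    - [0,0,0,0,0,0]
  claw: 1

```text
time: 24.5
ee_pos: [0.5939, -0.2974, 0.0863]
tool_rot: [-3.142, 0.0, 0.62]
contact_force: [0.5, 0.7, -0.5]
finger_gap: 0.0849
grip_force: 0.0
```

>>> apply_moves:
  commands:
    - [0,0,-0.05,0,0,0]
    - [0,0,-0.2,0,0,0]
    - [0,0,-0.4,0,0,0]
    - [0,0,-0.6,0,0,0]
    - [0,0,-0.65,0,0,0]

```text
time: 25.0
ee_pos: [0.5956, -0.298, 0.1883]
tool_rot: [3.137, -0.003, 0.62]
contact_force: [-0.2, 0.0, 0.1]
finger_gap: 0.0857
grip_force: 0.0
```

>>> apply_moves:
  commands:
    - [0.03,-0.2,0,0,0,0]
    - [0.07,-0.45,0,0,0,0]
    - [0.11,-0.7,0,0,0,0]
    - [0.14,-0.9,0,0,0,0]
    - [0.15,-1.0,0,0,0,0]

```text
time: 25.5
ee_pos: [0.5239, -0.1595, 0.1839]
tool_rot: [-3.14, 0.0, 0.623]
contact_force: [0.9, 0.0, 0.5]
finger_gap: 0.0857
grip_force: 0.0
```

```bash
python3 -c "
from h import *
print(go(.4524,-.0128,.18,.62))"
```

```text
(array([ 0.183, -1.072,  0.027]), array([-0.0002,  0.    ,  0.0004]))
```

>>> apply_moves:
  commands:
    - [0.03,-0.2,0,0,0,0]
    - [0.07,-0.45,0,0,0,0]
    - [0.12,-0.7,0,0,0,0]
    - [0.16,-0.9,0,0,0,0]
    - [0.18,-1.0,0,0,0,0]

```text
time: 26.0
ee_pos: [0.4591, -0.0226, 0.184]
tool_rot: [-3.141, -0.0, 0.622]
contact_force: [1.0, -0.1, 1.0]
finger_gap: 0.0851
grip_force: 0.0
```

>>> apply_moves:
  commands:
    - [0,0,0.1,0,0,0]
    - [0,0,0.25,0,0,0]
    - [0,0,0.35,0,0,0]
    - [0,0,0.35,0,0,0]
    - [0,0,0.35,0,0,0]

```text
time: 26.5
ee_pos: [0.4602, -0.0248, 0.1316]
tool_rot: [3.142, 0.0, 0.619]
contact_force: [0.4, -0.2, 0.6]
finger_gap: 0.0854
grip_force: 0.0
```

```bash
python3 -c "
from h import *
print(go(.4524,-.0128,.076,.62))"
```

```text
(array([ 0.004, -0.096,  0.371]), array([ 0.    ,  0.    , -0.0001]))
```

>>> apply_moves:
  commands:
    - [0.004,-0.05,0,0,0,0]
    - [0.004,-0.096,0,0,0,0]
    - [0.004,-0.096,0.1,0,0,0]
    - [0.004,-0.096,0.2,0,0,0]
    - [0.004,-0.096,0.22,0,0,0]

```text
time: 27.0
ee_pos: [0.4513, -0.0119, 0.0979]
tool_rot: [-3.141, 0.001, 0.621]
contact_force: [-0.0, -0.8, 0.7]
finger_gap: 0.0856
grip_force: 0.0
```

```bash
python3 -c "
from h import *
print(go(.4524,-.0128,.076,.62))"
```

```text
(array([0.002, 0.009, 0.146]), array([-0.0001,  0.0001,  0.0001]))
```

>>> apply_moves:
  commands:
    - [0,0,0.04,0,0,0]
    - [0,0,0.09,0,0,0]
    - [0,0,0.14,0,0,0]
    - [0,0,0.15,0,0,0]
    - [0,0,0.15,0,0,0]

```text
time: 27.5
ee_pos: [0.4519, -0.0124, 0.0756]
tool_rot: [-3.141, 0.001, 0.62]
contact_force: [-0.0, 0.5, -0.1]
finger_gap: 0.0855
grip_force: 0.0
```

>>> apply_moves:
  commands:
    - [0,0,0,0,0,0]
    - [0,0,0,0,0,0]
    - [0,0,0,0,0,0]
    - [0,0,0,0,0,0]
    - [0,0,0,0,0,0]
  claw: 0

```text
time: 28.0
ee_pos: [0.4523, -0.0125, 0.0769]
tool_rot: [3.141, -0.001, 0.62]
contact_force: [-3.5, -0.4, 13.9]
finger_gap: 0.0574
grip_force: 60.7
```

>>> apply_moves:
  commands:
    - [0,0,0,0,0,0]
    - [0,0,-0.05,0,0,0]
    - [0,0,-0.2,0,0,0]
    - [0,0,-0.4,0,0,0]
    - [0,0,-0.55,0,0,0]

```text
time: 28.5
ee_pos: [0.4518, -0.0124, 0.1599]
tool_rot: [-3.141, -0.0, 0.62]
contact_force: [0.1, 0.3, -3.5]
finger_gap: 0.0574
grip_force: 65.6
```

```bash
python3 -c "
from h import *
print(go(.4674,-.2947,.12,.62))
s=ctrl.snapshot('side');overlay(s,[],[220,140,380,270],'pics/l6.png',4)"
```

```text
(array([-1.009,  1.592,  0.266]), array([-0., -0., -0.]))
```

View pics/l6.png

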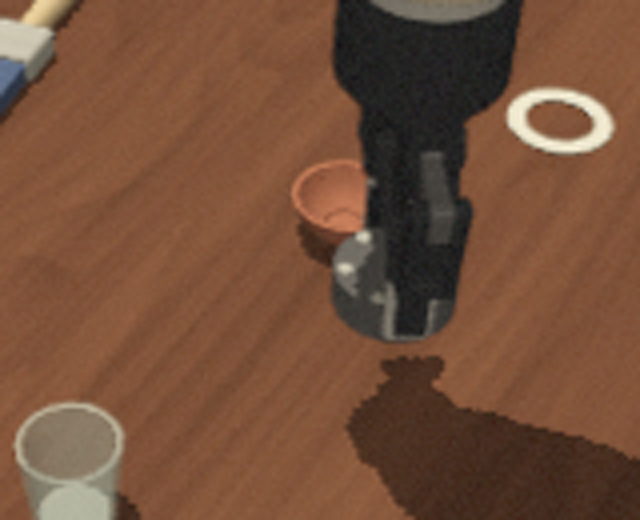

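Round cover held level (crop 400,290), bowl untouched. On to its gasket.

>>> apply_moves:
  commands:
    - [-0.05,0.08,0,0,0,0]
    - [-0.15,0.25,0,0,0,0]
    - [-0.27,0.43,0,0,0,0]
    - [-0.4,0.63,0,0,0,0]
    - [-0.53,0.83,0,0,0,0]

```text
time: 29.05
ee_pos: [0.4592, -0.1611, 0.1582]
tool_rot: [-3.141, 0.0, 0.62]
contact_force: [0.8, 0.1, -3.1]
finger_gap: 0.0572
grip_force: 65.6
```

>>> apply_moves:
  commands:
    - [-0.12,0.2,0,0,0,0]
    - [-0.23,0.37,0,0,0,0]
    - [-0.34,0.53,0,0,0,0]
    - [-0.42,0.66,0,0,0,0]
    - [-0.47,0.75,0,0,0,0]

```text
time: 29.55
ee_pos: [0.4668, -0.2944, 0.1579]
tool_rot: [-3.141, 0.001, 0.618]
contact_force: [-0.6, -0.2, -3.7]
finger_gap: 0.0574
grip_force: 65.6
```

>>> apply_moves:
  commands:
    - [0,0,0.05,0,0,0]
    - [0,0,0.15,0,0,0]
    - [0,0,0.27,0,0,0]
    - [0,0,0.3,0,0,0]
    - [0,0,0.3,0,0,0]

```text
time: 30.05
ee_pos: [0.4673, -0.291, 0.1125]
tool_rot: [-3.139, 0.001, 0.621]
contact_force: [0.7, -0.6, -2.9]
finger_gap: 0.0573
grip_force: 65.6
```

```bash
python3 -c "
from h import *
print(go(.4674,-.2947,.083,.62))"
```

```text
(array([-0.013,  0.021,  0.197]), array([-0.0004,  0.0001,  0.0002]))
```

>>> apply_moves:
  commands:
    - [-0.013,0.021,0.05,0,0,0]
    - [-0.013,0.021,0.1,0,0,0]
    - [-0.013,0.021,0.15,0,0,0]
    - [-0.013,0.021,0.19,0,0,0]
    - [-0.013,0.021,0.197,0,0,0]

```text
time: 30.55
ee_pos: [0.4675, -0.2959, 0.0829]
tool_rot: [-3.14, 0.001, 0.62]
contact_force: [-0.3, 0.2, -3.1]
finger_gap: 0.0575
grip_force: 65.6
```

>>> apply_moves:
  commands:
    - [0,0,0.005,0,0,0]
    - [0,0,0.01,0,0,0]
    - [0,0,0.015,0,0,0]
    - [0,0,0.018,0,0,0]
    - [0,0,0.018,0,0,0]

```text
time: 31.05
ee_pos: [0.4679, -0.2962, 0.0812]
tool_rot: [3.141, -0.0, 0.62]
contact_force: [0.2, -0.4, -3.8]
finger_gap: 0.0575
grip_force: 65.6
```

>>> apply_moves:
  commands:
    - [0,0,0.005,0,0,0]
    - [0,0,0.009,0,0,0]
    - [0,0,0.009,0,0,0]
    - [0,0,0.009,0,0,0]
    - [0,0,0.009,0,0,0]

```text
time: 31.55
ee_pos: [0.4679, -0.2963, 0.08]
tool_rot: [3.141, -0.0, 0.62]
contact_force: [-1.6, 0.1, 3.2]
finger_gap: 0.0572
grip_force: 66.2
```

>>> apply_moves:
  commands:
    - [0,0,0,0,0,0]
    - [0,0,0,0,0,0]
    - [0,0,0,0,0,0]
    - [0,0,0,0,0,0]
    - [0,0,0,0,0,0]
  claw: 1

```text
time: 32.05
ee_pos: [0.4679, -0.2962, 0.0798]
tool_rot: [3.142, -0.0, 0.62]
contact_force: [-1.3, 0.8, -0.3]
finger_gap: 0.0853
grip_force: 0.0
```

>>> apply_moves:
  commands:
    - [0,0,-0.05,0,0,0]
    - [0,0,-0.25,0,0,0]
    - [0,0,-0.5,0,0,0]
    - [0,0,-0.75,0,0,0]
    - [0,0,-0.95,0,0,0]

```text
time: 32.55
ee_pos: [0.4681, -0.2962, 0.2251]
tool_rot: [3.14, -0.001, 0.62]
contact_force: [0.1, -0.7, -1.2]
finger_gap: 0.0852
grip_force: 0.0
```

>>> apply_moves:
  commands:
    - [-0.2,0.15,-0.1,0,0,0]
    - [-0.4,0.3,-0.2,0,0,0]
    - [-0.6,0.5,-0.2,0,0,0]
    - [-0.8,0.7,-0.2,0,0,0]
    - [-0.9,0.9,-0.2,0,0,0]

```text
time: 33.05
ee_pos: [0.4339, -0.4877, 0.2533]
tool_rot: [3.141, 0.002, 0.617]
contact_force: [0.2, -0.0, -0.6]
finger_gap: 0.0854
grip_force: 0.0
```

Run:
```python
from h import *
r=np.radians
S=[shape('o',.6248,.2591,.010,r(-5.5),.028,.016),shape('s',.4522,.239,.025,r(35.6),.029),shape('c',.5941,-.2975,.010,0,.019),shape('c',.4674,-.2947,.025,0,.03)]
s=ctrl.snapshot("top")
overlay(s,S,[115,140,185,290],"pics/a.png",4);overlay(s,S,[415,140,465,290],"pics/b.png",4)
s=ctrl.snapshot("side");overlay(s,S,[130,130,380,370],"pics/c.png",2)
c=np.zeros((600,1000,3),np.uint8)
for n,x in zip("abc",(0,280,480)):
    i=cv2.imread(f"pics/{n}.png"); w=min(i.shape[1],1000-x); c[:i.shape[0],x:x+w]=i[:600,:w]
cv2.imwrite("pics/fin.png",cv2.resize(c,(800,480)))
```

```text
(no output)
```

View pics/fin.png

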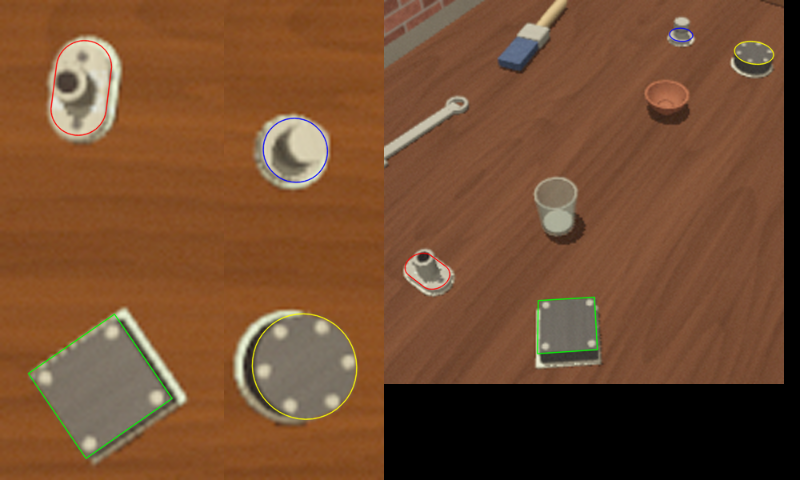

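All four fittings sit inside their expected outlines in both views. The glass and bowl have not moved, so I'm handing in.

```bash
python3 -c "
from workcell import ctrl
print(ctrl.sign_off())"
```

```text
the job is handed in; nothing more can be done
None
```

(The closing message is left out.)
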